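# Drive a bearing cup square into its housing with a drift

### The arm

A 7-joint arm with a two-finger parallel gripper is mounted at the origin on the work surface. World frame = base frame: x ahead of the robot, y to its left, z up, the work surface at z = 0. Lengths are in m, angles in degrees, forces in N, time in s.
With the tool pointing down it reaches from about 0.425 to 0.875 m from the base axis. Payload 4.7 kg.
Tool frame: the origin (TCP) lies at the very end of the fingers, on their centre line; the grasp point (between the pads) lies 19 mm behind it; z points along the fingers, y is the direction in which the jaws open and shut (so a half turn about z gives the same grasp; the last joint's range is limited). The gripper opens to 87 mm and grips with 3 to 60 N. Pads are 19 mm wide; open, the fingers measure 117 mm over their backs; the gripper's body (75 mm by 190 mm) begins 51 mm behind the grasp point.
Start: joints at [-65.369, 18.392, -4.016, 83.108, 1.295, 78.541, -3.26], TCP at [0.263, 0.595, 0.223] pointing down, gripper open.
Joint ranges: [-163.93, 163.93], [-17.29, 119.83], [-79.2, 71.16], [3.27, 140.29], [-89.18, 269.18], [5.43, 117.66], [-154.24, 154.24]. Speed limits (degrees/s): [147.25, 147.25, 180, 180, 180, 180, 180].

### API

Orientations are given as [roll, pitch, yaw] about the fixed x, y, z axes, in that order (R = Rz(yaw) Ry(pitch) Rx(roll)).
In Python, from cell import * gives the robot as it stands.
- The arm moves only by the tool drive_tool, never from a script. Its argument "moves" is text: rows parted by semicolons, each of 5 numbers parted by spaces: the shift along the tool's x, y, z in m, then the turn about the tool's z in degrees, then the gripper's target within -1 to 1 (fully open at 1, half-way at 0, shut at -1). In form: x y z yaw fingers; .... A call has exactly 8 rows; each row is the pose to reach, as a shift and turn from the pose commanded when the call began, along the tool's axes at that moment; what a row does not reach only later rows make up. A row lasts 1/10 s, in which the tool goes at most 50 mm and 8.59 degrees, less where a joint would pass 70% of its speed; a pose out of reach is approached as far as the arm can. A call with a gripper value outside its range is refused whole. The fingers move at their own pace and stop on an object; "grip_force" is the grip in N (left out, the last holds). Time passes only in rows, so rows that repeat a pose let the fingers close, or fill a call up. It gives the time, the measured TCP pose, the force and the opening at its end, in the units of the state.
- get_obs(): the state, without advancing time (a new reading comes with each control period).
- read_camera(name): name is "scene" or "side" or "wrist"; returns (picture, depth): 384x512x3 uint8, red, green, blue; 384x512 float32, m along the optical axis (not along the pixel's ray), 0 where there is no reading.
- calibration(name): a dict with "intrinsics" (3x3 intrinsics, pixels), "cam_to_world" (4x4, takes a point from camera to world coordinates); the wrist camera has in their place "T_tool_cam" (4x4, takes a point from camera to tool coordinates, whose origin is the TCP and whose axes are the flange's). Camera axes: x right, y up, looking along -z (the intrinsics and any distortion apply to the point x, -y, -z); pixel columns grow to the right and rows downward; lengths in m; the calibration is good to about 2 mm. A picture is of the moment at which its call begins: read the wrist's pose just before it. calibration takes no time and is no camera call.
- sign_off(): hands the job in, once; it reports no verdict.
Trained networks look in the newest picture that a camera, given by its name, has taken for a name from the list of things; names that differ only in an ending like _2 or _b are one class to them, and where a whole thing is asked for, a point or a joint stands for the part that bears it (a point fixed in the world has none). Each returns a list of dicts, best first, with "conf" (0 to 1); they miss things now and then, are a little off and sometimes report something else, mostly with a low value. They report only what shows in the picture. A call takes as long as a camera call. They do not tell look-alikes from the thing itself.
- search_frame(camera, name): "uv" ([column, row] in pixels, amid what is visible of it).
- pinpoint(camera, name): "uv" ([column, row] in pixels: a listed point, or the origin of a listed thing).
The state is a dict: "time_s": time; "qpos": joint angles; "joint_velocities": joint speeds; "effort": joint torques, N m; "tool_pos": TCP position; "tool_rot": TCP orientation; "force": force on the tool from outside, world axes, zero at the start; "wrist_torque": the same for the moment, N m; "grip_width": finger opening in m.
Only numpy, scipy, OpenCV 4.12 (cv2) and the standard library are available. Lean on these libraries where they do the work, as an engineer would, in place of code of your own. Each camera call takes 0.05 s, during which the arm holds its last target. There are 200 camera calls.

### The job

The flanged bearing cup is only started in the bore of the round aluminium housing. Take the brass drift from its stand and, pressing gently with its foot on one spot of the flange after another, alternately around the rim and only a little at a time so that the cup never cocks by more than about four degrees, drive it home until the flange sits flat on the housing all round; then stand the drift back in its hole and let go. Touch the cup with the drift only, never lean on it with more than about 30 N, and leave the other things on the shelf where they are.

Things in the scene. Friction and masses are not known exactly. Their poses are not given: they have to be found in the camera images.
- housing_face (a point): Cast aluminium bearing housing, fixed: square base plate 112 mm wide, 12 mm thick, under a round boss 88 mm across with its flat top face 55 mm above the shelf and a 55 mm bore open at the top. A steel spindle 18 mm across stands in the bore, its top 2 mm above the boss face (below the flange's top). This point: centre of the bore mouth, level with the boss face; z up along the bore.
- cup_flange (a point): Bearing cup: dark steel ring flange, outer diameter 64 mm, inner 40 mm, 5 mm thick, with a skirt down into the bore. This point: centre of the flange's underside; z is the cup's axis, up. At the start it is 4 to 5.5 mm above the boss face and may be tipped by up to 2 degrees; home, the flange lies on the face. It cannot be pulled out or turned.
- cup_top (a point): Centre of the flange's top, 5 mm above its underside. The cup is a tight fit and stays where it is pushed. A spot on the flange 26 mm from the axis gives way under about 8 to 16 N (more if pressed fast), unevenly; that side sinks while the opposite side stays or lifts a little: 1 mm down tips the cup by 1.5 to 2.5 degrees. A side that is home stops hard.
- drift_centre (a point): Brass drift, 0.3 kg, upright, hanging by its collar in the stand. Going down from the collar's underside: foot with a 14 mm round white tip, screwed in and ending 34 to 46 mm below the collar, different each time and not measured. Going up: collar 26 mm across, 6 mm high; square grip 20 mm wide, 49 mm (flats along x, y); head 25 mm, 15 mm high. This point: on the axis, 15 mm above the collar's underside.
- stand_hole (a point): The drift's stand, a black plastic block 80 mm square and 60 mm high, fixed, with a round hole 17 mm across and 55 mm deep in the middle. This point is the centre of the hole's mouth, 60 mm above the shelf; with the collar resting on the block, the drift's point is 15 mm above it.
- spare_ring: A loose spare steel ring, 56 mm across and 12 mm high, lying on the shelf; not part of the job. Origin at the centre of its underside.
- relay: A loose grey plug-in relay, 48 by 30 mm and 62 mm high, standing on the shelf; not part of the job. Origin at the centre of its underside.
- grease_jar: A loose closed jar, 60 mm across and 60 mm high; not part of the job. Origin at the centre of its underside.
- screwdriver: A loose screwdriver with a red handle, lying on the shelf beyond the housing and the stand; not part of the job.
- wrench: A loose steel wrench, lying on the shelf beyond the housing and the stand; not part of the job.
Mind the look-alikes: they are no part of the job. There is more than one size of the part that bears drift_centre; the job needs the smallest. Of the things that look like the part that bears stand_hole, take the one that is farthest to the robot's left at the start.

How it is judged (in metres and radians):
On the way, in this order (a step that is already met when the one before it is completed fails the run):
1. the drift, out of its stand, bears on the cup's flange (contact force between drift and cup above 2 N and horizontal distance between drift_centre and stand_hole above 0.08 m), for 0.05 s.
2. the cup is home and square: flange within 1.5 mm of the boss face and within 0.03 rad (z of cup_flange in the frame of housing_face below 0.0015 m and angle between the z axis of cup_flange and the z axis of housing_face, either way round below 0.03 rad), for 0.2 s.
At the end, for the whole second after the job is handed in: The cup's flange is home on the boss face (centre within 1.5 mm, square within 0.03 rad), and the drift stands at rest in its stand's hole (centre within 10 mm of the hole's axis and not more than 22 mm above its mouth, tilt under 0.12 rad), released (all of step 2 and horizontal distance between drift_centre and stand_hole below 0.01 m and z of drift_centre in the frame of stand_hole below 0.022 m and angle between drift_centre's own z axis and vertical below 0.12 rad and linear speed of drift below 0.02 m/s); the robot touches nothing.
It fails at once if the cup cocks by more than 0.075 rad (4.3 degrees) (angle between the z axis of cup_flange and the z axis of housing_face, either way round above 0.075 rad).
It fails at once if the cup is pressed with more than 32 N (contact force between anything else and cup above 32 N).
It fails at once if the gripper or arm touches the cup (contact force between any of the fingers, the arm and cup above 0.5 N).
It fails at once if a bystander is moved by more than 20 mm (distance of any of spare_ring, relay, grease_jar, screwdriver, wrench from where it was at the start of the episode above 0.02 m).
It also fails if it takes over 72 s, if anything falls off the work surface, if the arm or the gripper's body presses on something with over 40 N, if the wrist force passes 120 N, or if a joint passes its speed limit or range.

## Working session

There is one attempt and no reset: what is moved stays moved. The work goes in short steps, Python scripts to look and compute and a tool call to move; the robot and the scene stay as the last step left them, time stands still between calls to the robot, and variables do not carry over. Pictures are saved under pics/ and viewed, about 8 in all and at most 12, crops included, and the job is handed in when it is done.

Besides the shell and the picture viewer there is one more tool, called after "Request:" as name(argument=value, ...) on one line, values as JSON. drive_tool: Moves the arm, as the interface text tells. Its arguments: {"type":"object","properties":{"moves":{"type":"string"},"grip_force":{"type":"number"}},"required":["moves"]}

```bash
ls; mkdir -p pics; cat > h.py <<'E'
from cell import *
import numpy as np, cv2
from scipy.spatial.transform import Rotation as R
def camT(name):
    c=calibration(name); K=np.array(c["intrinsics"])
    if "cam_to_world" in c: T=np.array(c["cam_to_world"])
    else:
        o=get_obs(); W=np.eye(4); W[:3,:3]=R.from_euler('xyz',o["tool_rot"],degrees=True).as_matrix(); W[:3,3]=o["tool_pos"]
        T=W@np.array(c["T_tool_cam"])
    return K,T,c
def cloud(depth,K,T):
    v,u=np.mgrid[:depth.shape[0],:depth.shape[1]]
    x=(u-K[0,2])/K[0,0]*depth; y=(v-K[1,2])/K[1,1]*depth
    P=np.stack([x,-y,-depth,np.ones_like(depth)],-1)@T.T
    return P[...,:3]
def onz(uv,z,K,T):
    d=T[:3,:3]@np.array([(uv[0]-K[0,2])/K[0,0],-(uv[1]-K[1,2])/K[1,1],-1])
    return T[:3,3]+d*(z-T[2,3])/d[2]
def save(n,p): cv2.imwrite("pics/"+n,cv2.cvtColor(p,cv2.COLOR_RGB2BGR))
E
python3 - <<'E'
from h import *
o=get_obs();print(o)
for n in("scene","side","wrist"):
    K,T,c=camT(n);p,d=read_camera(n);save(n+"0.png",p);P=cloud(d,K,T);np.save(n+"P.npy",P)
    print(n,c.keys(),T[:3,3].round(3),T[:3,2].round(2))
    for q in("housing_face","cup_top","drift_centre","stand_hole"):
        for r in pinpoint(n,q)[:5]:
            u,v=np.round(r["uv"]).astype(int); print(q,round(r["conf"],2),u,v, P[v,u].round(3) if 0<=v<384 and 0<=u<512 else None)
a=cv2.imread("pics/scene0.png");b=cv2.imread("pics/side0.png");c=cv2.imread("pics/wrist0.png")
E
```

```text
pics
{'time_s': 0.0, 'qpos': array([-65.37020801,  18.43924142,  -4.01720253,  83.17447139,
         1.29504634,  78.54351984,  -3.26003862]), 'joint_velocities': array([ 0.17821435,  0.02285198, -0.1148653 ,  0.11004325, -0.04339892,
        0.02133387,  0.06275912]), 'effort': array([ 4.36904766e-04, -4.91276944e+01, -4.03174460e-01, -3.12533247e+01,
       -6.36755023e-02,  4.33064613e-02,  1.74732422e-04]), 'tool_pos': array([0.26233331, 0.59408898, 0.22146349]), 'tool_rot': array([-1.79888025e+02,  5.41049555e-03,  1.56181510e+02]), 'force': array([-0.32073928,  1.43894269,  0.30598751]), 'wrist_torque': array([0.02866012, 0.0283621 , 0.02368174]), 'grip_width': 0.08667221712757839}
scene dict_keys(['intrinsics', 'cam_to_world']) [ 0.774 -0.383  0.566] [ 0.35 -0.58  0.74]
housing_face 0.7 199 275 [ 0.548 -0.186  0.057]
cup_top 0.75 198 269 [ 0.54  -0.178  0.057]
cup_top 0.23 377 196 [0.736 0.137 0.025]
drift_centre 0.87 252 115 [0.431 0.177 0.084]
drift_centre 0.83 338 143 [0.629 0.18  0.083]
drift_centre 0.74 297 123 [0.531 0.195 0.087]
drift_centre 0.28 200 270 [ 0.544 -0.178  0.056]
stand_hole 0.98 297 129 [0.532 0.196 0.071]
stand_hole 0.86 213 140 [0.379 0.098 0.05 ]
stand_hole 0.56 149 184 [ 0.348 -0.073  0.055]
side dict_keys(['intrinsics', 'cam_to_world']) [ 0.32  -0.53   0.653] [-0.28 -0.65  0.7 ]
housing_face 0.59 302 277 [ 0.543 -0.184  0.056]
cup_top 0.84 301 271 [ 0.546 -0.174  0.057]
cup_top 0.65 383 241 [ 0.729 -0.141  0.006]
cup_top 0.55 303 273 [ 0.547 -0.179  0.057]
drift_centre 0.84 259 118 [0.621 0.184 0.08 ]
drift_centre 0.84 167 144 [0.425 0.17  0.08 ]
drift_centre 0.73 216 123 [0.531 0.192 0.086]
stand_hole 0.9 163 261 [ 0.353 -0.072  0.049]
stand_hole 0.8 156 185 [0.382 0.096 0.052]
stand_hole 0.63 212 128 [0.523 0.194 0.074]
stand_hole 0.59 381 238 [ 0.73  -0.133  0.007]
wrist dict_keys(['intrinsics', 'T_tool_cam']) [0.185 0.628 0.385] [-0.28  0.12  0.95]
```

View pics/scene0.png

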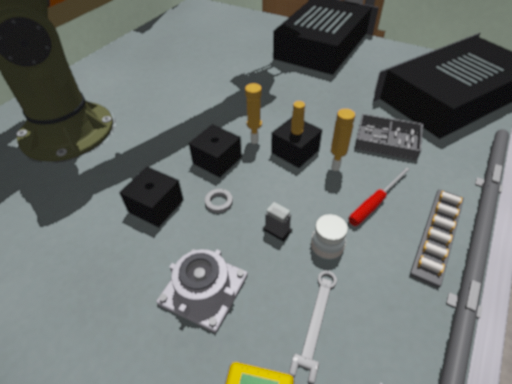

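View pics/side0.png

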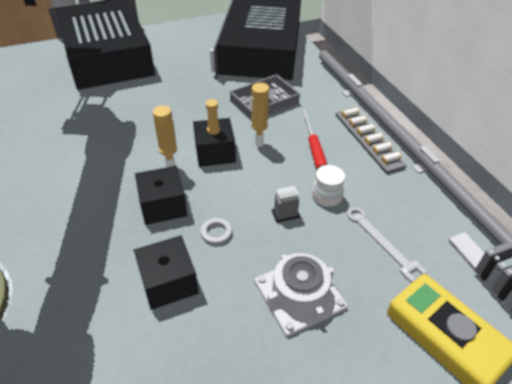

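The scene shows three black stands at (298,140), (215,150) and (152,195). The small drift hangs in the leftmost stand at about (0.53, 0.195), between two larger ones, and the housing with the cup is at about (0.545, -0.18).

Request:
drive_tool(moves="-0.04 -0.025 0 -4 1; -0.08 -0.05 0 -8 1; -0.12 -0.076 0 -12 1; -0.16 -0.101 0 -16 1; -0.2 -0.126 0 -20 1; -0.24 -0.151 0 -23.8 1; -0.28 -0.176 0 -23.8 1; -0.32 -0.202 0 -23.8 1")

```text
time_s: 1.55
tool_pos: [0.4746, 0.279, 0.223]
tool_rot: [180.0, 0.0, 180.0]
force: [0.6, 0.9, 0.2]
grip_width: 0.0868
```

```bash
cat > m.py <<'E'
from h import *
# merge clouds
for n in("scene","side"):
    P=np.load(n+"P.npy").reshape(-1,3); I=cv2.imread(f"pics/{n}0.png").reshape(-1,3).astype(int)
    def rg(x,y,r,z0,z1): 
        m=(np.hypot(P[:,0]-x,P[:,1]-y)<r)&(P[:,2]>z0)&(P[:,2]<z1); return P[m],I[m]
    A,c=rg(.53,.195,.055,.05,.066); 
    k=c.max(1)<70
    B=A[k]; print(n,"stand top",len(B),B.min(0).round(4),B.max(0).round(4),np.median(B[:,2]))
    hull=cv2.minAreaRect((B[:,:2]*1000).astype(np.float32)); print(hull)
    A,c=rg(.53,.195,.03,.122,.14); print("drift head",len(A),A.mean(0).round(4),A.min(0).round(4),A.max(0).round(4))
    A,c=rg(.545,-.18,.06,.05,.07); print("boss",len(A),A.min(0).round(4),A.max(0).round(4),cv2.minEnclosingCircle((A[:,:2]*1000).astype(np.float32)))
    for x,y in((.43,.175),(.625,.182)):
        A,c=rg(x,y,.03,.09,.25); print("big",A.min(0).round(3),A.max(0).round(3))
E
python3 m.py
```

```text
scene stand top 757 [0.4829 0.1572 0.05  ] [0.5731 0.2384 0.0628] 0.059797149079374945
((529.0841064453125, 202.0769805908203), (78.54023742675781, 78.65572357177734), 77.7241439819336)
drift head 101 [0.5291 0.2008 0.1282] [0.517  0.1899 0.1221] [0.54   0.2154 0.1319]
boss 1974 [ 0.5014 -0.2251  0.05  ] [ 0.5891 -0.1373  0.067 ] ((544.6019897460938, -180.6171112060547), 44.85744094848633)
big [0.412 0.171 0.09 ] [0.446 0.204 0.148]
big [0.61  0.179 0.09 ] [0.647 0.212 0.147]
side stand top 785 [0.4814 0.1542 0.05  ] [0.5695 0.2432 0.0626] 0.059523401280697885
((526.9583129882812, 200.9225616455078), (80.73919677734375, 76.0636215209961), 77.44686126708984)
drift head 105 [0.5268 0.199  0.128 ] [0.5157 0.1889 0.1222] [0.5402 0.2138 0.1327]
boss 1964 [ 0.5001 -0.2266  0.05  ] [ 0.5878 -0.1388  0.068 ] ((544.0439453125, -183.20291137695312), 44.39152145385742)
big [0.41 0.17 0.09] [0.445 0.205 0.148]
big [0.61  0.177 0.09 ] [0.646 0.212 0.147]
```

Request:
drive_tool(moves="-0.02 -0.03 0 0 1; -0.04 -0.055 0 0 1; -0.0535 -0.0775 0 0 1; -0.0535 -0.0775 0 0 1; -0.0535 -0.0775 0 0 1; -0.0535 -0.0775 0 0 1; -0.0535 -0.0775 0 0 1; -0.0535 -0.0775 0 0 1")

```text
time_s: 2.35
tool_pos: [0.5267, 0.2042, 0.2226]
tool_rot: [180.0, -0.0, -179.9]
force: [0.7, -0.8, -0.9]
grip_width: 0.0872
```

```bash
python3 - <<'E'
from h import *
K,T,c=camT("wrist");p,d=read_camera("wrist");save("w1.png",p);P=cloud(d,K,T)
print(get_obs()["tool_pos"],get_obs()["tool_rot"])
Q=P.reshape(-1,3)
for z0,z1 in((.05,.063),(.068,.112),(.125,.14)):
    m=(np.hypot(Q[:,0]-.528,Q[:,1]-.2015)<(.056 if z1<.065 else .03))&(Q[:,2]>z0)&(Q[:,2]<z1)&(d.ravel()>0);A=Q[m]
    if len(A)>10: print(z0,len(A),A.min(0).round(4),A.max(0).round(4),cv2.minAreaRect((A[:,:2]*1000).astype(np.float32)),cv2.minEnclosingCircle((A[:,:2]*1000).astype(np.float32)))
for q in("drift_centre","stand_hole"):
    for r in pinpoint("wrist",q)[:4]: print(q,r, onz(r["uv"],.075 if q[0]=="d" else .06,K,T).round(4))
E
```

```text
[0.52678201 0.2039694  0.22262481] [ 1.79985858e+02  2.72939518e-03 -1.79930294e+02]
0.05 4914 [0.4796 0.1568 0.0501] [0.5726 0.2491 0.0628] ((526.3453979492188, 203.5655059814453), (80.19007873535156, 80.56400299072266), 78.83876037597656) ((526.6224975585938, 203.23831176757812), 55.5045166015625)
0.068 246 [0.5147 0.192  0.068 ] [0.5267 0.2146 0.1117] ((518.2313842773438, 202.00631713867188), (10.353479385375977, 23.309484481811523), 18.80959701538086) ((522.0614013671875, 203.31088256835938), 11.67801284790039)
0.125 673 [0.5135 0.1916 0.1251] [0.5377 0.2157 0.1319] ((525.7174072265625, 203.4331817626953), (23.872915267944336, 23.9935359954834), 19.95131492614746) ((525.7847900390625, 203.40919494628906), 12.345623970031738)
drift_centre {'uv': [237.8, 67.1], 'conf': 0.94} [0.4246 0.1904 0.075 ]
drift_centre {'uv': [252.2, 178.1], 'conf': 0.92} [0.5264 0.2033 0.075 ]
drift_centre {'uv': [246.0, 264.8], 'conf': 0.73} [0.6224 0.1967 0.075 ]
stand_hole {'uv': [126.6, 18.7], 'conf': 0.75} [0.3836 0.0912 0.06  ]
```

View pics/w1.png

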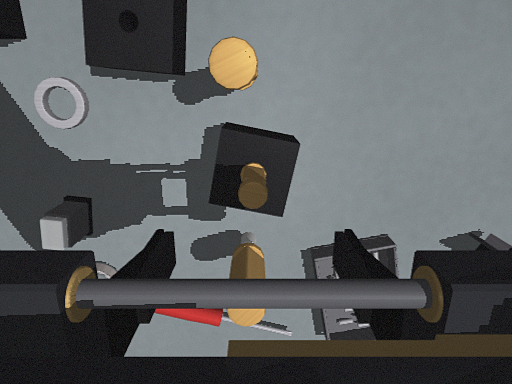

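```bash
python3 - <<'E'
from h import *
from scipy.optimize import least_squares
K,T,c=camT("wrist");p,d=read_camera("wrist");W=cloud(d,K,T)
for n,P,c0 in(("scene",np.load("sceneP.npy"),(.529,.2008)),("side",np.load("sideP.npy"),(.527,.199)),("wrist",W,(.5258,.2034))):
    Q=P.reshape(-1,3); m=(np.hypot(Q[:,0]-c0[0],Q[:,1]-c0[1])<.02)&(Q[:,2]>.072)&(Q[:,2]<.112);A=(Q[m,:2]-c0)*1000
    best=[]
    for th in range(-45,45,3):
        a=np.radians(th);B=A@np.array([[np.cos(a),-np.sin(a)],[np.sin(a),np.cos(a)]])
        f=lambda s:np.abs(np.abs(B-s).max(1)-10)
        r=least_squares(lambda s:f(s),[0,0],loss="soft_l1"); best.append((r.cost,th))
    print(n,len(A),[(round(a,1),b) for a,b in sorted(best)[:6]],round(max(best)[0],1))
E
```

```text
scene 190 [(np.float64(39.1), -12), (np.float64(42.0), -15), (np.float64(42.5), -9), (np.float64(51.4), -6), (np.float64(51.6), -18), (np.float64(66.2), -3)] 203.9
side 170 [(np.float64(81.0), -12), (np.float64(81.7), -9), (np.float64(83.0), -15), (np.float64(86.7), -6), (np.float64(88.1), -18), (np.float64(94.9), -3)] 191.4
wrist 227 [(np.float64(5.2), -12), (np.float64(8.8), -9), (np.float64(14.2), -15), (np.float64(23.2), -6), (np.float64(32.1), -18), (np.float64(44.7), -3)] 224.7
```

Request:
drive_tool(moves="0.0015 0 0.03 5.6 1; 0.0015 0 0.06 11.3 1; 0.0015 0 0.09 11.3 1; 0.0015 0 0.12 11.3 1; 0.0015 0 0.14 11.3 1; 0.0015 0 0.15 11.3 1; 0.0015 0 0.15 11.3 1; 0.0015 0 0.15 11.3 0", grip_force=60)

```text
time_s: 3.35
tool_pos: [0.5264, 0.2033, 0.0735]
tool_rot: [180.0, 0.1, 168.7]
force: [-0.1, 0.4, -0.1]
grip_width: 0.0837
```

Request:
drive_tool(moves="0 0 0 0 -1; 0 0 0 0 -1; 0 0 0 0 -1; 0 0 0 0 -1; 0 0 0 0 -1; 0 0 0 0 -1; 0 0 0 0 -1; 0 0 0 0 -1", grip_force=60)

```text
time_s: 4.15
tool_pos: [0.5257, 0.2031, 0.0726]
tool_rot: [180.0, 0.0, 168.7]
force: [-0.5, -0.4, -0.7]
grip_width: 0.0231
```

Request:
drive_tool(moves="0 0 0 0 -1; 0 0 0 0 -1; 0 0 0 0 -1; 0 0 -0.02 0 -1; 0 0 -0.05 0 -1; 0 0 -0.08 0 -1; 0 0 -0.1 0 -1; 0 0 -0.1 0 -1")

```text
time_s: 4.95
tool_pos: [0.5273, 0.2036, 0.1752]
tool_rot: [179.8, 0.2, 168.7]
force: [1.5, 0.0, -3.7]
grip_width: 0.0224
```

Request:
drive_tool(moves="-0.01 -0.035 0 0 -1; -0.02 -0.075 0 0 -1; -0.032 -0.117 0 0 -1; -0.044 -0.16 0 0 -1; -0.055 -0.2 0 0 -1; -0.065 -0.235 0 0 -1; -0.069 -0.2545 0 0 -1; -0.069 -0.2545 0 0 -1")

```text
time_s: 5.75
tool_pos: [0.5417, -0.0649, 0.1705]
tool_rot: [-179.8, -0.2, 168.3]
force: [0.3, 0.8, -2.7]
grip_width: 0.0227
```

```bash
cat > cup.py <<'E'
from h import *
import sys
def cup(n,P,c0,ri=22,ro=31):
    Q=P.reshape(-1,3)
    r=np.hypot(Q[:,0]-c0[0],Q[:,1]-c0[1])
    def fit(m):
        A=Q[m]
        for _ in range(4):
            X=np.c_[A[:,0]-c0[0],A[:,1]-c0[1],np.ones(len(A))]; s=np.linalg.lstsq(X,A[:,2],rcond=None)[0]
            e=A[:,2]-X@s; k=abs(e)<max(2*e.std(),.0006); A=A[k]
        return s,e.std(),len(A)
    f=fit((r>ri/1e3)&(r<ro/1e3)&(Q[:,2]>.052)&(Q[:,2]<.072))
    b=fit((r>.036)&(r<.0425)&(Q[:,2]>.048)&(Q[:,2]<.059))
    print(n,"flange h-5mm",round((f[0][2]-b[0][2])*1e3-5,2),"tilt deg",np.degrees(f[0][:2]).round(2),"boss",b[0][2].round(4),np.degrees(b[0][:2]).round(2),"sd",round(f[1]*1e3,2),round(b[1]*1e3,2),f[2],b[2])
E
python3 - <<'E'
from cup import *
print(get_obs()["tool_pos"],get_obs()["force"])
for n in("scene","side","wrist"):
    K,T,c=camT(n);p,d=read_camera(n);P=cloud(d,K,T);save(n+"2.png",p)
    Q=P.reshape(-1,3);A=Q[(np.hypot(Q[:,0]-.5447,Q[:,1]+.182)<.06)&(Q[:,2]>.05)&(Q[:,2]<.0585)];
    c0=np.array(cv2.minEnclosingCircle((A[:,:2]*1000).astype(np.float32))[0])/1e3; print(c0.round(4))
    cup(n,P,c0)
    for q in("cup_top",):
        for r in pinpoint(n,q)[:2]: print(q,r, onz(r["uv"],.0645,K,T).round(4))
    o=get_obs()["tool_pos"]
    A=Q[(np.hypot(Q[:,0]-o[0],Q[:,1]-o[1])<.02)&(Q[:,2]>.09)&(Q[:,2]<.18)]
    if len(A)>20:
        print("drift zmin",A[:,2].min().round(4))
        for z in np.arange(.1,.18,.004):
            B=A[abs(A[:,2]-z)<.002]
            if len(B)>2: print(round(z,3),len(B),((B[:,:2].max(0)-B[:,:2].min(0))*1e3).round(1),B[:,:2].mean(0).round(4))
E
```

```text
[ 0.54168843 -0.06494062  0.17051838] [ 0.34528166  0.83715663 -2.65970092]
[ 0.5445 -0.1808]
scene flange h-5mm 4.97 tilt deg [-0.2   0.69] boss 0.0548 [-0.08  0.05] sd 0.81 0.68 530 487
cup_top {'uv': [195.3, 267.5], 'conf': 0.65} [ 0.5386 -0.1809  0.0645]
cup_top {'uv': [233.9, 171.6], 'conf': 0.61} [0.4787 0.0263 0.0645]
drift zmin 0.1211
0.124 15 [11.  9.] [ 0.547  -0.0676]
0.128 13 [11.5 10.1] [ 0.5462 -0.0675]
0.132 17 [10.3 10.4] [ 0.5474 -0.0674]
0.136 15 [10.5  6.5] [ 0.5467 -0.0678]
0.14 20 [10.4 11.6] [ 0.5465 -0.0668]
0.144 11 [9.3 6. ] [ 0.5456 -0.067 ]
0.148 10 [7.5 6.6] [ 0.5464 -0.0672]
0.16 16 [13.1 14.3] [ 0.5516 -0.0707]
0.164 37 [11.  21.3] [ 0.5525 -0.0692]
0.168 21 [ 7.2 26.4] [ 0.5528 -0.0657]
0.172 32 [ 8.7 29.8] [ 0.553  -0.0634]
0.176 30 [ 8.5 30.3] [ 0.5533 -0.0625]
[ 0.5442 -0.183 ]
side flange h-5mm 4.78 tilt deg [0.15 0.66] boss 0.0551 [0.05 0.19] sd 0.97 0.8 529 456
cup_top {'uv': [299.6, 268.3], 'conf': 0.92} [ 0.5432 -0.1738  0.0645]
drift zmin 0.1214
0.12 4 [6.6 4.9] [ 0.5414 -0.0635]
0.124 11 [10.7  6.4] [ 0.5428 -0.0646]
0.128 13 [10.4  6.5] [ 0.5
[... 208 characters left out ...]
18 [19.2  9.1] [ 0.5412 -0.0703]
0.164 7 [14.4 10.3] [ 0.5411 -0.0716]
[ 0.5428 -0.1821]
wrist flange h-5mm 4.95 tilt deg [-0.07  0.7 ] boss 0.0549 [0.02 0.05] sd 0.54 0.53 1581 1392
cup_top {'uv': [113.4, 219.1], 'conf': 0.91} [ 0.5441 -0.1849  0.0645]
drift zmin 0.1226
0.124 30 [ 7.6 12.6] [ 0.5376 -0.0568]
0.128 43 [ 6.8 13.7] [ 0.5381 -0.0572]
0.132 45 [ 6.5 13.1] [ 0.5379 -0.0565]
0.136 47 [ 6.4 13. ] [ 0.5379 -0.0569]
0.14 52 [ 4.2 11.4] [ 0.5375 -0.0573]
0.144 14 [3.8 9.8] [ 0.5376 -0.0556]
0.16 58 [10.2 23.4] [ 0.5326 -0.0567]
0.164 245 [14.6 24.1] [ 0.534  -0.0569]
0.168 108 [13.2 23.9] [ 0.5337 -0.0561]
0.172 176 [16.4 31.2] [ 0.534  -0.0571]
0.176 196 [ 7.5 31.6] [ 0.5331 -0.0561]
```

Request:
drive_tool(moves="-0.0075 -0.038 0 0 -1; -0.015 -0.075 0.01 0 -1; -0.0189 -0.0944 0.025 0 -1; -0.0189 -0.0944 0.04 0 -1; -0.0189 -0.0944 0.05 0 -1; -0.0189 -0.0944 0.052 0 -1; -0.0189 -0.0944 0.052 0 -1; -0.0189 -0.0944 0.052 0 -1")

```text
time_s: 6.85
tool_pos: [0.5442, -0.1552, 0.1212]
tool_rot: [180.0, 0.1, 168.8]
force: [-0.7, -0.4, -4.1]
grip_width: 0.0224
```

```bash
cat > look.py <<'E'
from cup import *
cs={"scene":(.5445,-.1815),"side":(.5442,-.183),"wrist":(.5435,-.182)}
def fl(n):
    o=get_obs();K,T,c=camT(n);p,d=read_camera(n);P=cloud(d,K,T)
    # drop drift pixels: handled by outlier rejection in fit
    cup(n,P,cs[n]); return o,p,P
if __name__=="__main__":
    o,_,P=fl("wrist");print(o["time_s"],o["tool_pos"].round(4),o["tool_rot"].round(1),o["force"].round(1))
    for n in sys.argv[1:]:
        o,p,P=fl(n)
        o=o["tool_pos"];Q=P.reshape(-1,3)
        A=Q[(np.hypot(Q[:,0]-o[0],Q[:,1]-o[1])<.011)&(Q[:,2]>.067)&(Q[:,2]<.1)]; print("foot",len(A),A.min(0).round(4) if len(A) else 0,A.mean(0).round(4) if len(A) else 0)
E
python3 look.py scene side; python3 - <<'E'
from h import *
p,d=read_camera("wrist");save("w3.png",p)
a=read_camera("scene")[0][200:340,120:280];b=read_camera("side")[0][200:340,220:380]
save("s3.png",cv2.resize(np.hstack([a,b]),None,fx=2.4,fy=2.4,interpolation=cv2.INTER_CUBIC))
E
```

```text
wrist flange h-5mm 4.98 tilt deg [-0.29  0.52] boss 0.055 [-0.05  0.13] sd 0.52 0.5 1640 1719
6.85 [ 0.5442 -0.1552  0.1212] [1.800e+02 1.000e-01 1.688e+02] [-0.7 -0.4 -4.1]
scene flange h-5mm 4.82 tilt deg [-0.38  0.89] boss 0.055 [0.   0.08] sd 0.81 0.75 518 484
foot 90 [ 0.5385 -0.1613  0.0671] [ 0.5498 -0.1573  0.0853]
side flange h-5mm 4.82 tilt deg [0.05 0.72] boss 0.055 [0.15 0.15] sd 1.08 0.89 516 457
foot 12 [ 0.5402 -0.1632  0.0707] [ 0.5443 -0.1614  0.0743]
```

View pics/s3.png

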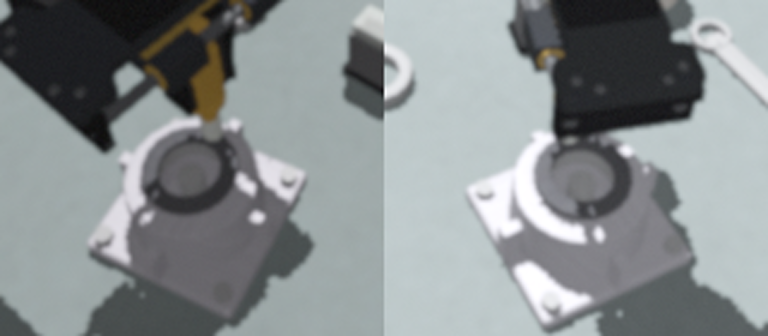

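The crop shows the white foot just above the far (+y) rim of the flange (scene half about (210,130)). Pressing starts there, slowly.

Request:
drive_tool(moves="0 0 0.003 0 -1; 0 0 0.004 0 -1; 0 0 0.0044 0 -1; 0 0 0.0048 0 -1; 0 0 0.0052 0 -1; 0 0 0.0056 0 -1; 0 0 0.006 0 -1; 0 0 0.006 0 -1")

```text
time_s: 7.95
tool_pos: [0.5436, -0.1564, 0.1148]
tool_rot: [180.0, 0.0, 168.7]
force: [-0.3, -0.1, -2.4]
grip_width: 0.0224
```

```bash
python3 look.py scene side
```

```text
wrist flange h-5mm 5.07 tilt deg [-0.05  0.63] boss 0.055 [-0.1   0.04] sd 0.53 0.51 1615 1747
7.95 [ 0.5436 -0.1564  0.1148] [180.    0.  168.7] [-0.3 -0.1 -2.4]
scene flange h-5mm 4.95 tilt deg [0.01 0.87] boss 0.0549 [0.04 0.15] sd 0.88 0.68 485 463
foot 78 [ 0.5407 -0.1619  0.0671] [ 0.5491 -0.1581  0.0791]
side flange h-5mm 4.92 tilt deg [-0.02  1.17] boss 0.055 [0.01 0.03] sd 1.23 0.81 480 434
foot 4 [ 0.5348 -0.1629  0.0675] [ 0.5416 -0.162   0.0683]
```

Request:
drive_tool(moves="0 0 0.0003 0 -1; 0 0 0.0006 0 -1; 0 0 0.0009 0 -1; 0 0 0.0012 0 -1; 0 0 0.0015 0 -1; 0 0 0.0015 0 -1; 0 0 0.0015 0 -1; 0 0 0.0015 0 -1")

```text
time_s: 8.9
tool_pos: [0.5445, -0.1565, 0.1144]
tool_rot: [180.0, 0.2, 168.7]
force: [0.7, 0.2, 5.2]
grip_width: 0.0227
```

```bash
python3 look.py scene side
```

```text
wrist flange h-5mm 4.99 tilt deg [-0.24  0.52] boss 0.055 [0.01 0.1 ] sd 0.51 0.52 1617 1795
8.9 [ 0.5445 -0.1565  0.1144] [180.    0.2 168.7] [0.7 0.2 5.2]
scene flange h-5mm 4.91 tilt deg [-0.25  0.75] boss 0.0548 [ 0.08 -0.02] sd 0.88 0.76 482 482
foot 79 [ 0.5407 -0.162   0.067 ] [ 0.549  -0.1581  0.0789]
side flange h-5mm 4.79 tilt deg [-0.16  0.85] boss 0.0551 [0.19 0.3 ] sd 1.19 0.87 471 441
foot 5 [ 0.5336 -0.1638  0.0671] [ 0.5399 -0.1601  0.0684]
```

Request:
drive_tool(moves="0 0 0.0003 0 -1; 0 0 0.0006 0 -1; 0 0 0.0009 0 -1; 0 0 0.0012 0 -1; 0 0 0.0015 0 -1; 0 0 0.0015 0 -1; 0 0 0.0015 0 -1; 0 0 0.0015 0 -1")

```text
time_s: 9.85
tool_pos: [0.5451, -0.1566, 0.1135]
tool_rot: [180.0, 0.2, 168.7]
force: [0.6, -0.1, 8.0]
grip_width: 0.0224
```

```bash
python3 look.py
```

```text
wrist flange h-5mm 4.59 tilt deg [-1.65 -0.39] boss 0.055 [-0.06  0.07] sd 0.53 0.49 1673 1762
9.85 [ 0.5451 -0.1566  0.1135] [180.    0.2 168.7] [ 0.6 -0.1  8. ]
```

Request:
drive_tool(moves="0 0 -0.01 0 -1; 0.006 -0.013 -0.01 0 -1; 0.012 -0.026 -0.01 0 -1; 0.017 -0.039 -0.01 0 -1; 0.017 -0.039 -0.006 0 -1; 0.017 -0.039 -0.0035 0 -1; 0.017 -0.039 -0.003 0 -1; 0.017 -0.039 -0.0025 0 -1")

```text
time_s: 10.7
tool_pos: [0.5198, -0.1914, 0.1146]
tool_rot: [-180.0, 0.1, 168.7]
force: [-1.5, -2.0, 2.7]
grip_width: 0.0225
```

Request:
drive_tool(moves="0 0 0.0004 0 -1; 0 0 0.0008 0 -1; 0 0 0.0012 0 -1; 0 0 0.0016 0 -1; 0 0 0.002 0 -1; 0 0 0.0024 0 -1; 0 0 0.0024 0 -1; 0 0 0.0024 0 -1")

```text
time_s: 11.5
tool_pos: [0.5207, -0.1916, 0.1136]
tool_rot: [-180.0, 0.2, 168.7]
force: [-0.4, -1.6, 9.3]
grip_width: 0.0226
```

```bash
python3 look.py scene
```

```text
wrist flange h-5mm 4.11 tilt deg [-0.41 -0.73] boss 0.0551 [0.02 0.15] sd 0.51 0.48 972 1337
11.5 [ 0.5207 -0.1916  0.1136] [-180.     0.2  168.7] [-0.4 -1.6  9.3]
scene flange h-5mm 4.04 tilt deg [-0.31 -0.6 ] boss 0.0549 [-0.07  0.05] sd 0.86 0.69 470 474
foot 79 [ 0.5157 -0.1975  0.0673] [ 0.5244 -0.1934  0.0783]
```

Request:
drive_tool(moves="0 0 -0.01 0 -1; -0.011 -0.0035 -0.01 0 -1; -0.022 -0.007 -0.01 0 -1; -0.0325 -0.0103 -0.01 0 -1; -0.0325 -0.0103 -0.006 0 -1; -0.0325 -0.0103 -0.003 0 -1; -0.0325 -0.0103 -0.0025 0 -1; -0.0325 -0.0103 -0.002 0 -1")

```text
time_s: 12.4
tool_pos: [0.5486, -0.2079, 0.1136]
tool_rot: [-180.0, -0.0, 168.7]
force: [0.1, -1.4, -0.1]
grip_width: 0.0226
```

Request:
drive_tool(moves="0 0 0.0005 0 -1; 0 0 0.001 0 -1; 0 0 0.0015 0 -1; 0 0 0.002 0 -1; 0 0 0.0025 0 -1; 0 0 0.003 0 -1; 0 0 0.0033 0 -1; 0 0 0.0033 0 -1")

```text
time_s: 13.2
tool_pos: [0.5492, -0.2082, 0.1108]
tool_rot: [-180.0, 0.1, 168.7]
force: [-0.3, -1.8, 5.9]
grip_width: 0.0224
```

```bash
python3 look.py scene
```

```text
wrist flange h-5mm 3.09 tilt deg [-0.64  3.75] boss 0.0551 [-0.08  0.14] sd 0.53 0.5 2126 2248
13.2 [ 0.5492 -0.2082  0.1108] [-1.800e+02  1.000e-01  1.687e+02] [-0.3 -1.8  5.9]
scene flange h-5mm 3.06 tilt deg [-1.04  4.03] boss 0.0548 [0.17 0.12] sd 0.89 0.66 293 386
foot 64 [ 0.5473 -0.2144  0.067 ] [ 0.5548 -0.2101  0.077 ]
```

Request:
drive_tool(moves="0 0 -0.013 0 -1; 0.008 0.015 -0.013 0 -1; 0.017 0.03 -0.013 0 -1; 0.0257 0.0448 -0.013 0 -1; 0.0257 0.0448 -0.009 0 -1; 0.0257 0.0448 -0.006 0 -1; 0.0257 0.0448 -0.0045 0 -1; 0.0257 0.0448 -0.0038 0 -1")

```text
time_s: 14.1
tool_pos: [0.5329, -0.1595, 0.1144]
tool_rot: [180.0, 0.0, 168.6]
force: [0.6, -0.5, 0.5]
grip_width: 0.0227
```

Request:
drive_tool(moves="0 0 0.0005 0 -1; 0 0 0.001 0 -1; 0 0 0.0014 0 -1; 0 0 0.0018 0 -1; 0 0 0.0022 0 -1; 0 0 0.0026 0 -1; 0 0 0.0028 0 -1; 0 0 0.0028 0 -1")

```text
time_s: 14.9
tool_pos: [0.5338, -0.1595, 0.1131]
tool_rot: [180.0, 0.2, 168.7]
force: [0.1, 1.1, 7.1]
grip_width: 0.0225
```

```bash
python3 look.py scene
```

```text
wrist flange h-5mm 2.71 tilt deg [0.93 3.31] boss 0.055 [-0.16  0.13] sd 0.5 0.5 1159 1518
14.9 [ 0.5338 -0.1595  0.1131] [180.    0.2 168.7] [0.1 1.1 7.1]
scene flange h-5mm 2.66 tilt deg [1.   3.38] boss 0.0548 [-0.21  0.17] sd 0.81 0.73 493 496
foot 74 [ 0.5304 -0.1683  0.0672] [ 0.5378 -0.1605  0.0785]
```

Request:
drive_tool(moves="0 0 -0.006 0 -1; -0.0045 0.002 -0.006 0 -1; -0.0089 0.0043 -0.006 0 -1; -0.0089 0.0043 -0.004 0 -1; -0.0089 0.0043 -0.0025 0 -1; -0.0089 0.0043 -0.002 0 -1; -0.0089 0.0043 -0.0015 0 -1; -0.0089 0.0043 -0.0011 0 -1")

```text
time_s: 15.8
tool_pos: [0.5429, -0.1563, 0.1134]
tool_rot: [180.0, 0.1, 168.7]
force: [-0.1, 0.6, 6.3]
grip_width: 0.0225
```

Request:
drive_tool(moves="0 0 0.0004 0 -1; 0 0 0.0008 0 -1; 0 0 0.0012 0 -1; 0 0 0.0016 0 -1; 0 0 0.002 0 -1; 0 0 0.002 0 -1; 0 0 0.002 0 -1; 0 0 0.002 0 -1")

```text
time_s: 16.6
tool_pos: [0.5436, -0.1563, 0.1122]
tool_rot: [180.0, 0.2, 168.7]
force: [-0.3, 0.3, 6.4]
grip_width: 0.0223
```

```bash
python3 look.py scene
```

```text
wrist flange h-5mm 2.09 tilt deg [-0.87  2.06] boss 0.0551 [-0.01  0.04] sd 0.53 0.49 1609 1736
16.6 [ 0.5436 -0.1563  0.1122] [180.    0.2 168.7] [-0.3  0.3  6.4]
scene flange h-5mm 2.12 tilt deg [-1.15  2.19] boss 0.0547 [0.05 0.01] sd 0.8 0.73 478 494
foot 70 [ 0.5399 -0.1661  0.0672] [ 0.5482 -0.1575  0.0785]
```

Request:
drive_tool(moves="0 0 -0.006 0 -1; 0.0045 -0.002 -0.006 0 -1; 0.0089 -0.0043 -0.006 0 -1; 0.0089 -0.0043 -0.004 0 -1; 0.0089 -0.0043 -0.0025 0 -1; 0.0089 -0.0043 -0.002 0 -1; 0.0089 -0.0043 -0.0016 0 -1; 0.0089 -0.0043 -0.0012 0 -1")

```text
time_s: 17.5
tool_pos: [0.5332, -0.1591, 0.1124]
tool_rot: [-180.0, 0.1, 168.7]
force: [-0.4, -1.4, 3.2]
grip_width: 0.0225
```

Request:
drive_tool(moves="0 0 0.0004 0 -1; 0 0 0.0008 0 -1; 0 0 0.0012 0 -1; 0 0 0.0016 0 -1; 0 0 0.002 0 -1; 0 0 0.0024 0 -1; 0 0 0.0026 0 -1; 0 0 0.0026 0 -1")

```text
time_s: 18.3
tool_pos: [0.5338, -0.1591, 0.1107]
tool_rot: [180.0, 0.2, 168.7]
force: [-1.5, -0.4, 8.1]
grip_width: 0.0223
```

```bash
python3 look.py scene
```

```text
wrist flange h-5mm 1.53 tilt deg [1.64 0.98] boss 0.0551 [0.05 0.12] sd 0.57 0.49 1199 1520
18.3 [ 0.5338 -0.1591  0.1107] [180.    0.2 168.7] [-1.5 -0.4  8.1]
scene flange h-5mm 1.47 tilt deg [1.41 0.84] boss 0.0548 [-0.    0.18] sd 0.79 0.66 476 489
foot 69 [ 0.5302 -0.1692  0.067 ] [ 0.5374 -0.1606  0.0777]
```

Request:
drive_tool(moves="0 0 -0.0066 0 -1; -0.0085 0.0025 -0.0066 0 -1; -0.0171 0.005 -0.0066 0 -1; -0.0171 0.005 -0.0045 0 -1; -0.0171 0.005 -0.003 0 -1; -0.0171 0.005 -0.0024 0 -1; -0.0171 0.005 -0.002 0 -1; -0.0171 0.005 -0.0016 0 -1")

```text
time_s: 19.2
tool_pos: [0.5507, -0.1571, 0.1114]
tool_rot: [180.0, 0.1, 168.7]
force: [-0.3, 1.1, 3.7]
grip_width: 0.0223
```

Request:
drive_tool(moves="0 0 0.0004 0 -1; 0 0 0.0008 0 -1; 0 0 0.0012 0 -1; 0 0 0.0016 0 -1; 0 0 0.002 0 -1; 0 0 0.0024 0 -1; 0 0 0.0025 0 -1; 0 0 0.0025 0 -1")

```text
time_s: 20.0
tool_pos: [0.5514, -0.1571, 0.1094]
tool_rot: [180.0, 0.2, 168.7]
force: [-0.3, 1.7, 6.5]
grip_width: 0.0223
```

```bash
python3 look.py scene
```

```text
wrist flange h-5mm 0.73 tilt deg [-1.15 -0.99] boss 0.055 [-0.1   0.09] sd 0.53 0.5 1912 1976
20.0 [ 0.5514 -0.1571  0.1094] [180.    0.2 168.7] [-0.3  1.7  6.5]
scene flange h-5mm 0.73 tilt deg [-0.98 -0.93] boss 0.0548 [-0.01 -0.  ] sd 0.79 0.63 476 445
foot 62 [ 0.5499 -0.1673  0.0681] [ 0.5564 -0.1585  0.0769]
```

Request:
drive_tool(moves="0 0 -0.0085 0 -1; 0.0054 -0.016 -0.0085 0 -1; 0.0108 -0.032 -0.0085 0 -1; 0.0161 -0.0476 -0.0085 0 -1; 0.0161 -0.0476 -0.006 0 -1; 0.0161 -0.0476 -0.0035 0 -1; 0.0161 -0.0476 -0.0025 0 -1; 0.0161 -0.0476 -0.002 0 -1")

```text
time_s: 20.9
tool_pos: [0.526, -0.2009, 0.1108]
tool_rot: [-180.0, 0.1, 168.7]
force: [-0.6, -1.7, 2.8]
grip_width: 0.0224
```

Request:
drive_tool(moves="0 0 0.0004 0 -1; 0 0 0.0008 0 -1; 0 0 0.0013 0 -1; 0 0 0.0018 0 -1; 0 0 0.0023 0 -1; 0 0 0.0028 0 -1; 0 0 0.003 0 -1; 0 0 0.003 0 -1")

```text
time_s: 21.7
tool_pos: [0.5273, -0.2013, 0.1095]
tool_rot: [-180.0, 0.3, 168.7]
force: [-0.7, -1.3, 9.6]
grip_width: 0.0228
```

```bash
python3 look.py scene
```

```text
wrist flange h-5mm 0.37 tilt deg [-1.21  0.49] boss 0.0551 [0.   0.03] sd 0.52 0.5 1240 1595
21.7 [ 0.5273 -0.2013  0.1095] [-180.     0.3  168.7] [-0.7 -1.3  9.6]
scene flange h-5mm 0.19 tilt deg [-1.1   0.77] boss 0.0548 [0.06 0.15] sd 0.84 0.74 439 458
foot 62 [ 0.5226 -0.2121  0.0673] [ 0.5309 -0.2031  0.0767]
```

Request:
drive_tool(moves="0 0 -0.0075 0 -1; 0.0056 0.0128 -0.0075 0 -1; 0.0112 0.0256 -0.0075 0 -1; 0.0112 0.0256 -0.0055 0 -1; 0.0112 0.0256 -0.004 0 -1; 0.0112 0.0256 -0.0033 0 -1; 0.0112 0.0256 -0.0029 0 -1; 0.0112 0.0256 -0.0025 0 -1")

```text
time_s: 22.6
tool_pos: [0.52, -0.1734, 0.1103]
tool_rot: [180.0, 0.1, 168.7]
force: [0.0, 1.8, 2.5]
grip_width: 0.0227
```

Request:
drive_tool(moves="0 0 0.0004 0 -1; 0 0 0.0008 0 -1; 0 0 0.0013 0 -1; 0 0 0.0018 0 -1; 0 0 0.0023 0 -1; 0 0 0.0027 0 -1; 0 0 0.003 0 -1; 0 0 0.003 0 -1")

```text
time_s: 23.4
tool_pos: [0.5212, -0.1738, 0.109]
tool_rot: [180.0, 0.3, 168.7]
force: [0.6, 1.9, 11.1]
grip_width: 0.0224
```

```bash
python3 look.py scene
```

```text
wrist flange h-5mm -0.11 tilt deg [-0.24  0.03] boss 0.0551 [-0.04  0.04] sd 0.5 0.47 768 1449
23.4 [ 0.5212 -0.1738  0.109 ] [180.    0.3 168.7] [ 0.6  1.9 11.1]
scene flange h-5mm -0.07 tilt deg [ 0.32 -0.08] boss 0.0549 [-0.02  0.22] sd 0.75 0.69 471 490
foot 70 [ 0.5168 -0.1841  0.0673] [ 0.525  -0.1746  0.0782]
```

Request:
drive_tool(moves="0 0 -0.03 0 -1; 0 0 -0.066 0 -1; 0.006 0.035 -0.066 0 -1; 0.014 0.078 -0.066 0 -1; 0.022 0.121 -0.066 0 -1; 0.03 0.164 -0.066 0 -1; 0.038 0.207 -0.066 0 -1; 0.045 0.25 -0.066 0 -1")

```text
time_s: 24.3
tool_pos: [0.5234, 0.081, 0.1717]
tool_rot: [-179.9, -0.0, 168.6]
force: [1.4, -0.4, -3.0]
grip_width: 0.0229
```

Request:
drive_tool(moves="0.007 0.038 0 0 -1; 0.013 0.072 0 0 -1; 0.018 0.1 0 0 -1; 0.0223 0.1205 0 0 -1; 0.0223 0.1205 0 0 -1; 0.0223 0.1205 0 0 -1; 0.0223 0.1205 0 0 -1; 0.0223 0.1205 0 0 -1")

```text
time_s: 25.1
tool_pos: [0.5262, 0.2013, 0.1724]
tool_rot: [-180.0, -0.0, 168.5]
force: [-0.2, -0.2, -3.3]
grip_width: 0.0226
```

```bash
python3 - <<'E'
from cup import *
o=get_obs();print(o["tool_pos"],o["tool_rot"],o["force"],o["grip_width"])
cs={"scene":(.5445,-.1815),"side":(.5442,-.183),"wrist":(.5435,-.182)}
for n in("scene","side","wrist"):
    K,T,c=camT(n);p,d=read_camera(n);save(n+"9.png",p);P=cloud(d,K,T);Q=P.reshape(-1,3)
    if n!="wrist":cup(n,P,cs[n])
    A=Q[(np.hypot(Q[:,0]-o["tool_pos"][0],Q[:,1]-o["tool_pos"][1])<.022)&(Q[:,2]>.1)&(Q[:,2]<.157)]
    for z in(.125,.133,.141,.147):
        B=A[abs(A[:,2]-z)<.004]
        if len(B)>2: print(n,z,len(B),B[:,:2].mean(0).round(4))
    I=p.reshape(-1,3).astype(int)
    m=(np.hypot(Q[:,0]-.5265,Q[:,1]-.2025)<.058)&(Q[:,2]>.056)&(Q[:,2]<.064); B=Q[m]
    print("stand",cv2.minAreaRect((B[:,:2]*1000).astype(np.float32)))
    for r in pinpoint(n,"stand_hole")[:3]: print(r,onz(r["uv"],.06,K,T).round(4))
    for r in pinpoint(n,"drift_centre")[:3]: print("drift",r,onz(r["uv"],.175,K,T).round(4))
E
```

```text
[0.52617964 0.2012939  0.17243314] [-1.79952771e+02 -1.21355723e-03  1.68535678e+02] [-0.19375374 -0.15499726 -3.28980782] 0.022634116538029804
scene flange h-5mm -0.09 tilt deg [-0.04  0.21] boss 0.0548 [0.05 0.09] sd 0.74 0.69 518 521
scene 0.125 17 [0.5306 0.1992]
scene 0.133 21 [0.5299 0.1984]
scene 0.141 28 [0.5298 0.199 ]
scene 0.147 21 [0.53   0.1991]
stand ((527.8182983398438, 204.41943359375), (83.28559875488281, 81.83525085449219), 78.91361236572266)
{'uv': [144.6, 184.2], 'conf': 0.94} [ 0.3453 -0.0811  0.06  ]
{'uv': [295.6, 129.7], 'conf': 0.8} [0.525  0.2047 0.06  ]
{'uv': [214.1, 137.7], 'conf': 0.55} [0.3839 0.0964 0.06  ]
drift {'uv': [301.8, 84.4], 'conf': 0.84} [0.5314 0.2025 0.175 ]
drift {'uv': [338.6, 145.2], 'conf': 0.79} [0.6593 0.0686 0.175 ]
drift {'uv': [253.7, 117.4], 'conf': 0.66} [0.5023 0.0667 0.175 ]
side flange h-5mm -0.13 tilt deg [0.23 0.14] boss 0.0551 [-0.12  0.11] sd 0.84 0.82 485 505
side 0.125 16 [0.5265 0.1974]
side 0.133 21 [0.5271 0.1971]
side 0.141 30 [0.528  0.1973]
side 0.147 23 [0.5269 0.1984]
stand ((528.25048828125, 203.0481414794922),
[... 215 characters left out ...]
73} [0.5201 0.1987 0.06  ]
drift {'uv': [165.9, 144.8], 'conf': 0.83} [0.4051 0.0526 0.175 ]
drift {'uv': [259.9, 120.0], 'conf': 0.73} [0.5708 0.0602 0.175 ]
drift {'uv': [209.5, 81.6], 'conf': 0.58} [0.5271 0.2052 0.175 ]
wrist 0.125 48 [0.5213 0.2048]
wrist 0.133 90 [0.5213 0.2045]
wrist 0.141 97 [0.5209 0.2044]
wrist 0.147 21 [0.5207 0.2042]
stand ((526.1276245117188, 203.50929260253906), (80.11785888671875, 80.29607391357422), 78.71812438964844)
{'uv': [77.4, 44.7], 'conf': 0.58} [0.3852 0.0927 0.06  ]
{'uv': [253.0, 188.1], 'conf': 0.56} [0.5252 0.2026 0.06  ]
drift {'uv': [212.1, 73.8], 'conf': 0.92} [0.433 0.202 0.175]
drift {'uv': [254.2, 251.9], 'conf': 0.64} [0.5264 0.2031 0.175 ]
```

View pics/wrist9.png

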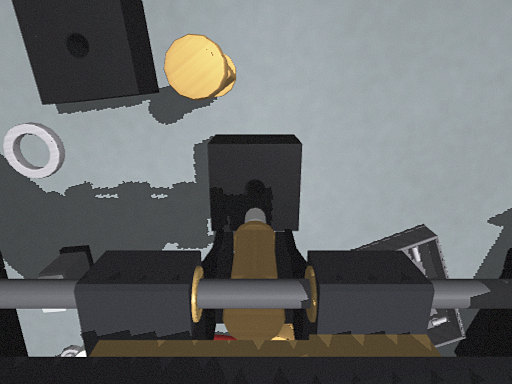

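The wrist view shows the hole at (257,187) with the upright foot at (255,215) just in front of and above it. The cup reads home and flat in both fixed cameras. I'm lowering the drift now.

Request:
drive_tool(moves="0 0 0.02 0 -1; 0 0 0.04 0 -1; 0 0 0.05 0 -1; 0 0 0.057 0 -1; 0 0 0.064 0 -1; 0 0 0.071 0 -1; 0 0 0.078 0 -1; 0 0 0.078 0 -1")

```text
time_s: 26.35
tool_pos: [0.5253, 0.2029, 0.0937]
tool_rot: [-179.9, -0.1, 168.7]
force: [-0.3, 0.1, -2.7]
grip_width: 0.0223
```

Request:
drive_tool(moves="0 0 0.007 0 -1; 0 0 0.013 0 -1; 0 0 0.017 0 -1; 0 0 0.019 0 -1; 0 0 0.0205 0 -1; 0 0 0.0215 0 -1; 0 0 0.022 0 -1; 0 0 0.022 0 -1")

```text
time_s: 27.15
tool_pos: [0.526, 0.2031, 0.0728]
tool_rot: [180.0, 0.0, 168.7]
force: [-1.3, -0.1, -3.5]
grip_width: 0.0224
```

Request:
drive_tool(moves="0 0 0.0007 0 -1; 0 0 0.0007 0 -0.3; 0 0 0.0007 0 0.3; 0 0 0.0007 0 1; 0 0 0.0007 0 1; 0 0 0.0007 0 1; 0 0 0.0007 0 1; 0 0 0.0007 0 1")

```text
time_s: 27.95
tool_pos: [0.526, 0.2031, 0.072]
tool_rot: [180.0, 0.0, 168.7]
force: [0.4, -0.3, 0.7]
grip_width: 0.0705
```

Request:
drive_tool(moves="0 0 0 0 1; 0 0 0 0 1; 0 0 0 0 1; 0 0 -0.02 0 1; 0 0 -0.05 0 1; 0 0 -0.09 0 1; 0 0 -0.13 0 1; 0 0 -0.15 0 1")

```text
time_s: 28.75
tool_pos: [0.5274, 0.2036, 0.2261]
tool_rot: [179.8, 0.3, 168.7]
force: [0.1, 0.2, -0.1]
grip_width: 0.0873
```

Request:
drive_tool(moves="0 0 0 0 1; 0 0 0 0 1; 0 0 0 0 1; 0 0 0 0 1; 0 0 0 0 1; 0 0 0 0 1; 0 0 0 0 1; 0 0 0 0 1")

```text
time_s: 29.55
tool_pos: [0.5259, 0.2031, 0.2219]
tool_rot: [180.0, -0.0, 168.7]
force: [-0.9, -0.2, 0.1]
grip_width: 0.0871
```

```bash
python3 - <<'E'
from cup import *
o=get_obs();print(o["time_s"],o["tool_pos"],o["force"],o["grip_width"])
cs={"scene":(.5445,-.1815),"side":(.5442,-.183)}
for n in("scene","side","wrist"):
    K,T,c=camT(n);p,d=read_camera(n);save(n+"10.png",p);P=cloud(d,K,T);Q=P.reshape(-1,3)
    if n!="wrist":cup(n,P,cs[n])
    A=Q[(np.hypot(Q[:,0]-.527,Q[:,1]-.2015)<.025)&(Q[:,2]>.123)&(Q[:,2]<.15)]; print(n,"head",len(A),A.mean(0).round(4),A[:,2].max().round(4))
save("e.png",np.hstack([cv2.resize(read_camera("scene")[0],(400,300)),cv2.resize(read_camera("side")[0],(400,300))]))
E
```

```text
29.55 [0.52589485 0.2031117  0.22190906] [-0.87530413 -0.15149718  0.07027205] 0.08708407118837211
scene flange h-5mm -0.14 tilt deg [0.15 0.29] boss 0.0549 [0.01 0.06] sd 0.76 0.7 518 529
scene head 99 [0.5298 0.2013 0.1283] 0.1313
side flange h-5mm -0.16 tilt deg [ 0.08 -0.15] boss 0.0551 [0.04 0.06] sd 0.84 0.75 491 516
side head 100 [0.5272 0.1993 0.1285] 0.1314
wrist head 693 [0.5251 0.2037 0.1295] 0.1317
```

View pics/e.png

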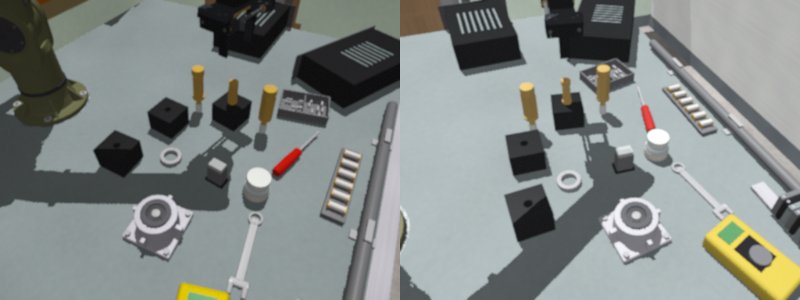

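The drift is back upright in its stand at (232,100) in the scene half, the cup is flush, and the bystanders look unmoved. Handing in.

```bash
python3 -c "
from cell import *
print(sign_off())"
```

```text
the job is handed in; nothing more can be done
None
```

The cup is driven home, and the drift is back in its stand and released. I handed the job in at about 30 s; it reports no verdict.

I took the small drift from the leftmost stand and pressed the cup down in nine small presses on changing spots of the rim.

- **Cup:** the last looks from the two fixed cameras put the flange about 0.15 mm below the boss face, which is zero within measuring error. It is square to about 0.3° in both views.
- **Drift:** its head is back at its starting height and position to about 1 mm. The gripper is open and about 15 cm higher, and the measured force is near zero.
- **Bystanders:** they look unmoved in the final picture; I did not measure their positions.
- **Tilt margin:** the third press found a soft side, and the cup tipped to about 3.8–4.2°, close to the 4.3° limit. I read this after the press, so I can't rule out a brief higher peak.
- **Press force:** the highest I read, at the end of each press, was about 14 N.

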